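# Load a pouch cell into the compression fixture and clamp it

## Task

The press head of the compression fixture is bolted a little off its middle setting, so feel for its slot: take the pouch cell that stands in the wire rack and slide it down into the tight slot between the two upright plates. A spring leaf holds the cell part-way, so press it gently down until it rests fully home on the slot floor. Then swing the cam lever all the way round to its closed stop so that the plates clamp the cell, leaving the things around undisturbed.

Things in the scene. Friction and masses are not known exactly. Their poses are not given: they have to be found in the camera images.
- cell: pouch cell to load: stiff whitish foil slab, 119.4 mm tall, 150 long, 8.9 thick, 62 g, standing upright on a long edge in the rack (leaning up to 3 degrees), top edge 128 mm above the worktop; two more lie flat and stay. Origin: centre of the large face away from the robot. x up along the height, y along the length, z the face normal, through the slab.
- cell_centre (a point): middle of the cell's volume, axes as the cell's. The top edge is 59.7 mm along the cell's +x, the bottom edge 59.7 mm the other way.
- rack: stainless wire rack on rubber feet, fixed, 160 x 106 mm, hoops 65 mm high. Origin under its middle on the worktop, z up. The cell stands across its middle in a slot 12 mm wide between two hoops, on wires 8.8 mm above the worktop, its length along the rack's y.
- fixture: base plate of the aluminium compression fixture, fixed, 150 x 252 mm. z up, y along the slot, x across it, away from the robot. The press head with plates, slot and lever is bolted on it anywhere within 8 mm either way along x; nothing reports where: find the slot by touch or sight. All x given for the head hold for its middle setting, slot over this origin (on the worktop).
- slot_mid (a point): where the middle of the slot mouth is at the head's middle setting, level with the plates' tops, 133 mm up; the real one is up to 8 mm off along x, not along y. Two plates 200 mm long and 13 mm thick, the far one fixed, the near one pushed by the cam through springs; slot between them 10.8 mm wide with the lever open, top inner edges bevelled by 1.5 mm; no room for fingers.
- slot_floor (a point): middle of the slot floor at the head's middle setting, 20 mm above the worktop. A cell fully home rests here on its long edge, centre 79.7 mm and top edge 139.4 mm above the worktop, 6 mm proud of the plates.
- stop_end (a point): inner face of the fixed stop post, which bounds the slot at fixture y = +75 mm, so that a seated cell is centred at y = 0; above 107 mm its inner face flares outward, by 7 mm at its top, 121 mm up.
- leaf_end (a point): inner face of the upright steel spring leaf at the other end of the slot (fixture y = -72 mm). Its top, above 84 mm, flares outward by 7 mm up to 117 mm height. It gives way 3 mm to the cell and presses it against the stop post with about 3 N; friction there holds a released cell part-way down, and sliding it takes 2 to 5 N.
- cam_lever (a joint): angle of the horizontal cam lever about its upright pivot, 46 mm in front (-x) of the slot's middle, at y = 0. 0 = open, pointing along the fixture's +y; grows anticlockwise from above to the stop at 1.57 = closed, pointing to -x. Stays where left; takes 1 to 3 N at the knob. Starts at 0 to 0.2, which narrows the slot by up to 0.4 mm; closed, it squeezes the cell with about 11 N.
- knob_mid (a point): top centre of the upright round black knob at the lever's end when the lever is at 0 and the head at its middle setting (does not move with them). The knob is 80 mm from the pivot, 20 mm in diameter, from 108 to 158 mm above the worktop, the lever bar below it. The plates' tops beside it are at 133 mm.
- screwdriver: bystander: screwdriver with a red handle, 176 mm, lying on the worktop near its front edge; leave alone.
- clip: bystander: black binder clip, 36 x 32 x 56 mm, standing on the worktop in front of the rack; leave alone.
- std_resistor: bystander: small black box with two terminal posts, 46 x 66 x 48 mm, behind the rack; leave alone.
- vial_0: bystander: small glass vial with a cap, 24 mm in diameter, 60 mm tall, behind the fixture; leave alone.

How it is judged:
On the way, in this order (a step that is already met when the one before it is completed fails the run):
1. the cell is fully home in the slot, resting on its floor (z of cell_centre in the frame of fixture between 0.078 and 0.0818 m and x of cell_centre in the frame of fixture between -0.012 and 0.012 m and y of cell_centre in the frame of fixture between -0.003 and 0.003 m and angle between the x axis of cell and the z axis of fixture, either way round below 0.04 rad and angle between the y axis of cell and the y axis of fixture, either way round below 0.03 rad), for 0.2 s.
2. the cam lever is swung to its closed stop (value of joint cam_lever above 1.4 rad), for 0.2 s.
At the end, for the whole second after the job is handed in: Cell home in the slot: centre 78 to 81.8 mm above the worktop, within 3 mm of the slot's middle along it and 12 mm of the middle setting across, upright within 0.04 rad, along the slot within 0.03 rad, at rest; lever over 1.40 of 1.57 rad; cell clamped (fixture contact forces sum over 15 N) (all of step 1 and value of joint cam_lever above 1.4 rad and contact force between cell and fixture above 15 N and linear speed of cell below 0.02 m/s); the robot touches nothing.
It fails at once if the cell is rammed against the fixture (over 150 N) (contact force between cell and fixture above 150 N).
It fails at once if the screwdriver is disturbed (moved over 3 cm) (distance of screwdriver from where it was at the start of the episode above 0.03 m).
It fails at once if the binder clip is disturbed (moved over 3 cm) (distance of clip from where it was at the start of the episode above 0.03 m).
It fails at once if the resistor box is disturbed (moved over 3 cm) (distance of std_resistor from where it was at the start of the episode above 0.03 m).
It fails at once if the vial is disturbed (moved over 3 cm) (distance of vial_0 from where it was at the start of the episode above 0.03 m).
It also fails if it takes over 67 s, if anything falls off the work surface, if the arm or the gripper's body presses on something with over 40 N, if the wrist force passes 120 N, or if a joint passes its speed limit or range.

## Robot

A 7-joint arm with a two-finger parallel gripper is mounted at the origin on a cart in front of the work surface, level with it; the furniture and walls round the work are solid. World frame = base frame: x ahead of the robot, y to its left, z up, the work surface at z = 0. Lengths are in m, angles in rad, forces in N, time in s.
With the tool pointing down it reaches from about 0.425 to 0.875 m from the base axis. Payload 8.4 kg.
Tool frame: the origin (TCP) lies on the centre line of the jaws, within the pads' length; the fingertips stand 25 mm ahead of it and the grasp point (between the pads) lies 6 mm ahead of it (env.tips_ahead is the distance from the TCP to the fingertips, in m); z points along the fingers, y is the line along which they close (so a half turn about z gives the same grasp; the last joint's range is limited). The gripper opens to 85 mm and grips with 20 to 120 N. Pads are 22 mm wide; open, the fingers measure 114 mm over their backs; the gripper's body (76 mm by 85 mm) begins 54 mm behind the grasp point. The pads swing forward as they close: fully open they stand 13 mm farther back than shut.
Start: joints at [-1.412, 0.333, 0.04, 1.465, -0.013, 1.343, -0.059], TCP at [0.166, 0.628, 0.256] pointing down, gripper open.
Joint ranges: [-2.58, 2.58], [-0.38, 2.09], [-1.3, 1.39], [0.25, 2.4], [-1.5, 4.64], [0.08, 2.09], [-2.65, 2.65]. Speed limits (rad/s): [2.22, 2.22, 2.79, 2.79, 3.14, 3.14, 3.14].

## Interface

Orientations are given as a rotation vector (axis times angle).
In Python, from rig import sensors, get_image, env gives the robot as it stands. The module is installed in compiled form; this text tells all that it offers.
- The arm moves only by the tool carry_out, never from a script. Its argument "plan" is a list of rows, each a list of 7 numbers: the closure in counts, from 0 (fully open) to 255 (shut), then the shift along the tool's x, y, z in m, then the turn, a rotation vector about the tool's x, y, z in rad. In form: [[hand, tx, ty, tz, rx, ry, rz], ...]. A call has exactly 5 rows; each row is the pose to reach, as a shift and turn from the pose commanded when the call began, along the tool's axes at that moment; what a row does not reach only later rows make up. A row lasts 1/12 s, in which the tool goes at most 41.7 mm and 7.16 degrees, less where a joint would pass 70% of its speed; a pose out of reach is approached as far as the arm can. A call with a gripper value outside its range is refused whole. The fingers move at their own pace and stop on an object; "squeeze" is the grip in N (left out, the last holds). Time passes only in rows, so rows that repeat a pose let the fingers close, or fill a call up. It gives the time, the measured TCP pose, the force, the opening and the grip force at its end, in the units of the state.
- sensors.observe(): the state, without advancing time (a new reading comes with each control period).
- get_image(name): name is "scene" or "top"; returns a dict with "img" (384x512x3 uint8, red, green, blue), "K" (3x3 intrinsics, pixels), "dist" ([k1, k2, p1, p2, k3] as OpenCV has them; the pictures are not rectified), "rvec" (rotation vector, rad) and "tvec" (3), from world to camera coordinates, as OpenCV has them. Camera axes: x right, y down, z forward; pixel columns grow to the right and rows downward; lengths in m; the calibration is good to about 2 mm. A picture is of the moment at which its call begins. There is no depth.
- env.close_job(): hands the job in; it is judged then, once.
The state is a dict: "t": time; "joints": joint angles; "qd": joint speeds; "tau": joint torques, N m; "tcp_pos": TCP position; "tool_rot": TCP orientation; "force": force on the tool from outside, world axes, zero at the start; "ft_torque": the same for the moment, N m; "opening": opening from 0.0 (shut) to 1.0 (fully open); "grip_force": force on a finger pad.
Only numpy, scipy, OpenCV 4.12 (cv2) and the standard library are available. Lean on these libraries where they do the work, as an engineer would, in place of code of your own. Each camera call takes 0.05 s, during which the arm holds its last target. There are 200 camera calls.

## Working session

There is one attempt and no reset: what is moved stays moved. The work goes in short steps, Python scripts to look and compute and a tool call to move; the robot and the scene stay as the last step left them, time stands still between calls to the robot, and variables do not carry over. Pictures are saved under pics/ and viewed, at most 10 in all, crops included, and the job is handed in when it is done.

Besides the shell and the picture viewer there is one more tool, called after "Call:" in YAML: its name, and indented under it one key for each argument. carry_out: Moves the arm, as the interface text tells. Its arguments: {"type":"object","properties":{"plan":{"type":"array"},"squeeze":{"type":"number"}},"required":["plan"]}

```bash
mkdir -p pics; cat > h.py <<'E'
import numpy as np, cv2
from rig import sensors, get_image, env
from scipy.spatial.transform import Rotation as R
def snap(n,f):
    d=get_image(n); cv2.imwrite('pics/'+f,cv2.cvtColor(d['img'],cv2.COLOR_RGB2BGR))
    np.savez('pics/'+f+'.npz',**{k:np.array(v) for k,v in d.items()}); return d
def ray(d,uv):
    K=np.array(d['K']);r=R.from_rotvec(np.ravel(d['rvec'])).as_matrix();t=np.ravel(d['tvec'])
    p=cv2.undistortPoints(np.array([[uv]],float),K,np.ravel(d['dist']))[0,0]
    return -r.T@t, r.T@np.array([p[0],p[1],1])
def at(d,uv,z):
    o,v=ray(d,uv); return o+v*(z-o[2])/v[2]
def proj(d,P):
    return cv2.projectPoints(np.array(P,float).reshape(-1,3),np.ravel(d['rvec']),np.ravel(d['tvec']),np.array(d['K']),np.ravel(d['dist']))[0][:,0]
def load(f): return dict(np.load('pics/'+f+'.npz'))
E
python3 - <<'E'
from h import *
for n in('scene','top'):
    d=snap(n,n+'0.png'); print(n,ray(d,(256,192)))
    cv2.imwrite(f'pics/{n}0b.png',cv2.resize(cv2.imread(f'pics/{n}0.png'),(800,600),interpolation=cv2.INTER_CUBIC))
s=sensors.observe();print(s, R.from_rotvec(s['tool_rot']).as_matrix())
E
```

```text
scene (array([ 0.11056636, -0.4146016 ,  0.86813689]), array([ 0.46432197,  0.47599417, -0.74690511]))
top (array([0.32388406, 0.07159581, 1.21706009]), array([ 0.19238128, -0.02379178, -0.98123242]))
{'t': 0.1, 'joints': array([-1.41219739,  0.33384316,  0.03985257,  1.46614183, -0.01337841,
        1.34333181, -0.05852183]), 'qd': array([ 0.0027388 , -0.0032875 , -0.00028307, -0.00196879,  0.00087718,
        0.00093412,  0.00032096]), 'tau': array([ 4.61016549e-03, -6.60018182e+01,  1.37072191e+00, -4.06470072e+01,
        1.71804253e-02,  9.03061358e-03, -6.80068047e-05]), 'tcp_pos': array([0.16564118, 0.62815909, 0.25552809]), 'tool_rot': array([-4.03838595e-01, -3.11545084e+00,  2.28811150e-03]), 'force': array([ 1.19543051, -0.00977139,  0.10780164]), 'ft_torque': array([-0.00912123,  0.0294582 , -0.03878448]), 'grip_force': 0.0, 'opening': 0.9979337034042294} [[-9.66950337e-01  2.54964658e-01 -2.62954557e-04]
 [ 2.54964769e-01  9.66949279e-01 -1.43479374e-03]
 [-1.11557976e-04 -1.45441844e-03 -9.99998936e-01]]
```

View pics/scene0b.png

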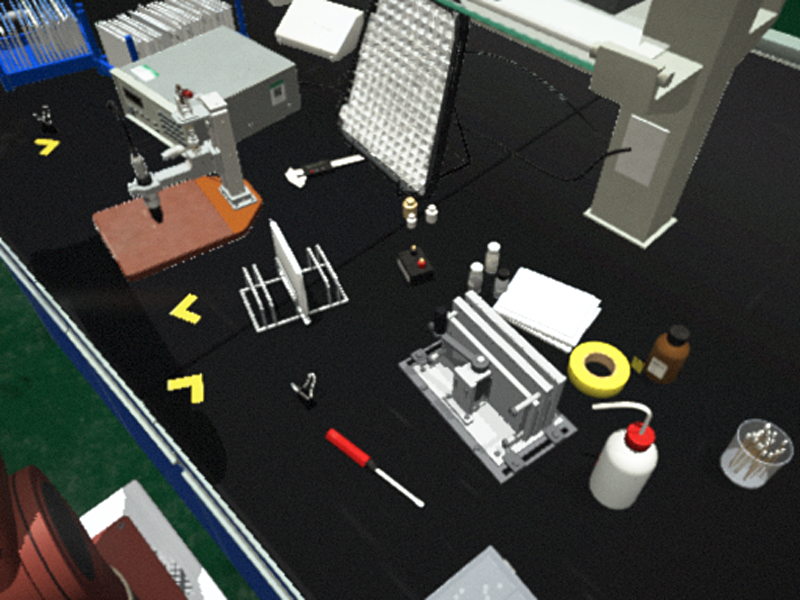

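View pics/top0b.png

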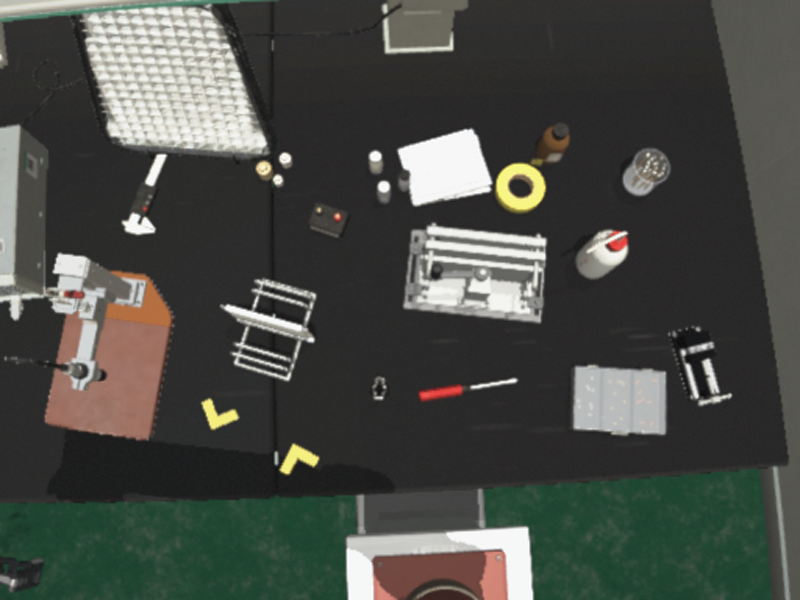

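The scene image shows the cell in the rack at about (290,270) and the fixture at (490,390), with its knob at (440,320). The top image shows the rack at (270,328), the fixture at (478,272) and the knob at (436,270). I'll crop the top view for a closer look.

```bash
python3 - <<'E'
from h import *
im=cv2.imread('pics/top0.png')
a=cv2.resize(im[170:250,135:210],(600,640)[::1],interpolation=cv2.INTER_CUBIC)
a=cv2.resize(im[172:247,135:210],None,fx=8,fy=8,interpolation=cv2.INTER_CUBIC)
b=cv2.resize(im[138:213,255:355],None,fx=8,fy=8,interpolation=cv2.INTER_CUBIC)
for m,x0,y0 in((a,135,172),(b,255,138)):
    for k in range(0,m.shape[1],80): cv2.putText(m,str(x0+k//8),(k,10),0,.4,(0,255,255)); cv2.line(m,(k,12),(k,20),(0,255,255))
    for k in range(0,m.shape[0],80): cv2.putText(m,str(y0+k//8),(0,k+4),0,.4,(0,255,255))
cv2.imwrite('pics/rackc.png',a);cv2.imwrite('pics/fixc.png',b)
im=cv2.imread('pics/scene0.png')
c=cv2.resize(im[135:215,150:250],None,fx=6,fy=6,interpolation=cv2.INTER_CUBIC)
E
```

```text
(no output)
```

View pics/rackc.png

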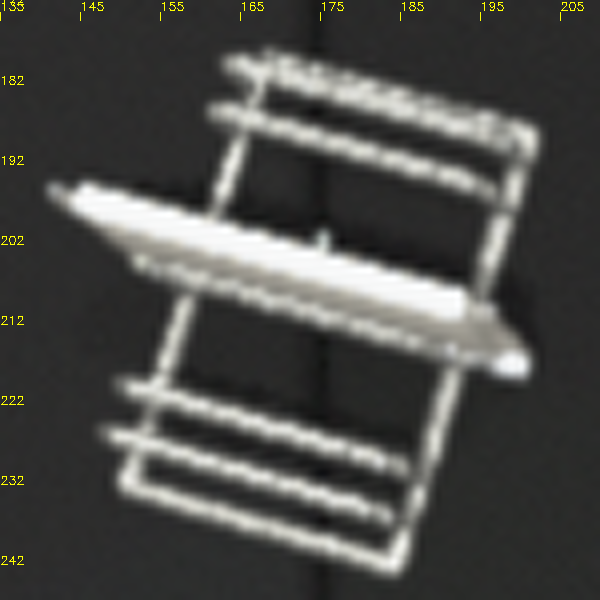

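View pics/fixc.png

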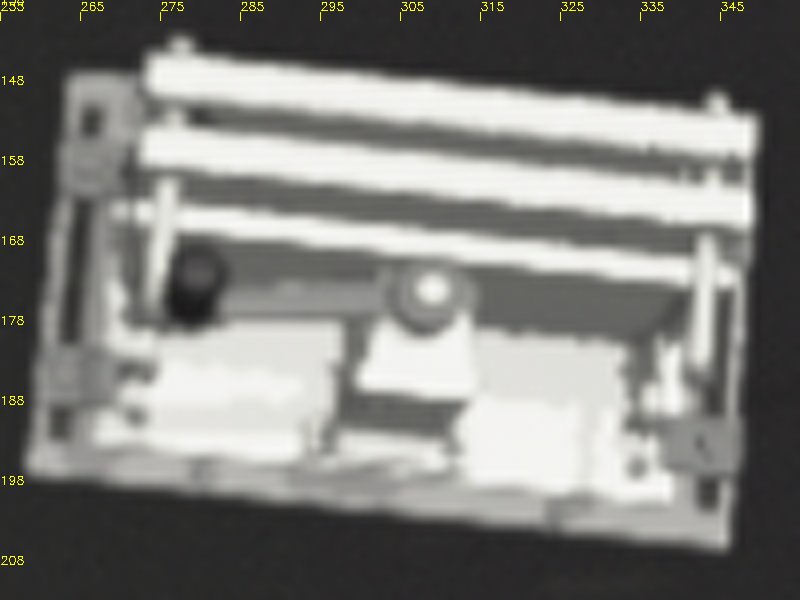

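The crop shows the cell's top edge as a white band from zoomed (77,197) to (466,303). The slot is the dark gap from (148,111) to (755,172), and the knob is at (197,265). I'll compute positions from these.

```bash
python3 - <<'E'
from h import *
d=load('top0.png')
c=lambda u,v:(135+u/8-.44,172+v/8-.44); f=lambda u,v:(255+u/8-.44,138+v/8-.44)
P=[at(d,c(77,197),.128),at(d,c(466,303),.128)];print('cell',P,np.linalg.norm(P[0]-P[1]),(P[0]+P[1])/2)
v=P[0]-P[1];print('cell dir deg',np.degrees(np.arctan2(v[1],v[0])))
# slot: subpixel edges
g=cv2.cvtColor(d['img'],cv2.COLOR_RGB2GRAY).astype(float)
L=[]
for u in range(282,341):
    y0=151.5+(u-273.5)*(172-111)/(755-148)
    ys=np.arange(y0-6,y0+6,.1)
    p=cv2.remap(g.astype(np.float32),np.full((1,len(ys)),u,np.float32),ys[None].astype(np.float32),cv2.INTER_LINEAR)[0]
    gr=np.gradient(p); h=len(ys)//2
    w=lambda s:np.sum(ys[s]*np.clip(gr[s]*sg,0,None)**2)/np.sum(np.clip(gr[s]*sg,0,None)**2)
    sg=-1;a=w(slice(0,h+5));sg=1;b=w(slice(h-5,None)); L.append((u,a,b))
L=np.array(L)
for k in(1,2):
    q=np.polyfit(L[:,0],L[:,k],1); r=L[:,k]-np.polyval(q,L[:,0]); m=abs(r)<.6; q=np.polyfit(L[m,0],L[m,k],1)
    A=[at(d,(u,np.polyval(q,u)),.133) for u in(282,340)];v=A[0]-A[1]
    print('edge',k,A,np.degrees(np.arctan2(v[1],v[0])),'rms',r[m].std(),m.sum())
print('plate ends',[at(d,f(*x),.133) for x in((148,75),(757,135),(140,145),(752,208))])
print('knob',at(d,f(200,268),.158))
print('base corners',[at(d,f(*x),.012) for x in((25,470),(728,548))])
print('pivot',at(d,f(432,288),.125))
E
```

```text
cell [array([0.5400036 , 0.33442274, 0.128     ]), array([0.49965639, 0.20884593, 0.128     ])] 0.1318993215282837 [0.51982999 0.27163433 0.128     ]
cell dir deg 72.18804433245901
edge 1 [array([ 0.64450091, -0.02830614,  0.133     ]), array([ 0.62066207, -0.17937965,  0.133     ])] 81.03287399943619 rms 0.10414776521938349 59
edge 2 [array([ 0.63435962, -0.0276547 ,  0.133     ]), array([ 0.61067449, -0.1784417 ,  0.133     ])] 81.07310599084286 rms 0.0972814913298391 59
plate ends [array([ 0.6545206 , -0.00544813,  0.133     ]), array([ 0.62511565, -0.20424961,  0.133     ]), array([ 0.6308576 , -0.00142243,  0.133     ]), array([ 0.6004982, -0.200163 ,  0.133    ])]
knob [ 0.58259123 -0.01632886  0.158     ]
base corners [array([0.54745849, 0.03822371, 0.012     ]), array([ 0.5072948 , -0.21002611,  0.012     ])]
pivot [ 0.58041936 -0.09433123  0.125     ]
```

```bash
cat >> h.py <<'E'
def goto(x,y,z,yaw):
    """shift/turn in tool axes to TCP (x,y,z), tool down, tool y at yaw deg"""
    s=sensors.observe();Q=R.from_rotvec(s['tool_rot']);a=np.radians(yaw)
    ty=np.array([np.cos(a),np.sin(a),0]);tz=np.array([0,0,-1.]);T=R.from_matrix(np.c_[np.cross(ty,tz),ty,tz])
    print('t',round(s['t'],2),'pos',s['tcp_pos'].round(4),'F',s['force'].round(1),'op',round(s['opening'],3))
    print('shift',Q.inv().apply(np.array([x,y,z])-s['tcp_pos']).round(4),'turn',(Q.inv()*T).as_rotvec().round(4))
E
python3 - <<'E'
from h import *
goto(.32,.40,.255,28);goto(.52,.2716,.24,-17.7)
d=load('top0.png'); print([at(d,(u*.64,v*.64),.15) for u,v in((80,375),(135,290),(70,265))])
E
```

```text
t 0.1 pos [0.1656 0.6282 0.2555] F [ 1.2 -0.   0.1] op 0.998
shift [-0.2074 -0.1813  0.0008] turn [-1.300e-03  7.000e-04  8.243e-01]
t 0.1 pos [0.1656 0.6282 0.2555] F [ 1.2 -0.   0.1] op 0.998
shift [-0.4336 -0.2544  0.0159] turn [-1.0000e-03  1.3000e-03  1.6219e+00]
[array([0.43363755, 0.56928219, 0.15      ]), array([0.57030069, 0.48036554, 0.15      ]), array([0.61870504, 0.59512806, 0.15      ])]
```

Call:
carry_out:
  plan:
    - [0,-0.025,-0.025,0,0,0,0.12]
    - [0,-0.05,-0.055,0,0,0,0.24]
    - [0,-0.08,-0.085,0,0,0,0.36]
    - [0,-0.11,-0.115,0,0,0,0.48]
    - [0,-0.14,-0.145,0,0,0,0.6]
  squeeze: 25

```text
t: 0.52
tcp_pos: [0.2635, 0.4526, 0.2559]
tool_rot: [-1.315, -2.853, 0.001]
force: [0.8, 0.8, 0.5]
opening: 1.001
grip_force: 0.0
```

```bash
python3 -c "
from h import *
goto(.52,.2716,.24,-17.7)"
```

```text
t 0.52 pos [0.2635 0.4526 0.2559] F [0.8 0.8 0.5] op 1.001
shift [-0.3042  0.0774  0.0158] turn [-6.0000e-04  4.0000e-04  1.0162e+00]
```

Call:
carry_out:
  plan:
    - [0,-0.035,0.009,0,0,0,0.12]
    - [0,-0.07,0.018,0,0,0,0.24]
    - [0,-0.105,0.027,0,0,0,0.36]
    - [0,-0.14,0.036,0,0,0,0.48]
    - [0,-0.175,0.045,0,0,0,0.6]

```text
t: 0.93
tcp_pos: [0.4125, 0.3502, 0.2562]
tool_rot: [-2.099, -2.337, 0.0]
force: [0.1, 0.9, 0.3]
opening: 0.998
grip_force: 0.0
```

```bash
python3 -c "
from h import *
goto(.52,.2716,.2,-17.7)"
```

```text
t 0.93 pos [0.4125 0.3502 0.2562] F [0.1 0.9 0.3] op 0.998
shift [-0.0896  0.0984  0.0562] turn [-2.00e-04  0.00e+00  4.16e-01]
```

Call:
carry_out:
  plan:
    - [0,-0.022,0.024,0,0,0,0.11]
    - [0,-0.045,0.049,0,0,0,0.22]
    - [0,-0.067,0.074,0.01,0,0,0.33]
    - [0,-0.09,0.098,0.03,0,0,0.416]
    - [0,-0.09,0.098,0.055,0,0,0.416]

```text
t: 1.35
tcp_pos: [0.5247, 0.2674, 0.2021]
tool_rot: [2.541, 1.841, 0.006]
force: [0.0, -1.4, 0.2]
opening: 1.0
grip_force: 0.0
```

```bash
python3 - <<'E'
from h import *
goto(.52,.2716,.133,-17.7)
d=snap('scene','s1.png')
im=cv2.imread('pics/s1.png');cv2.imwrite('pics/s1c.png',cv2.resize(im[110:230,110:270],None,fx=5,fy=5,interpolation=cv2.INTER_CUBIC))
print(proj(d,[[.52,.2716,.128]]))
E
```

```text
t 1.35 pos [0.5247 0.2674 0.2021] F [ 0.  -1.4  0.2] op 1.0
shift [ 0.0025 -0.0061  0.0691] turn [ 0.0052 -0.0006 -0.0077]
[[182.98170206 157.07069418]]
```

View pics/s1c.png

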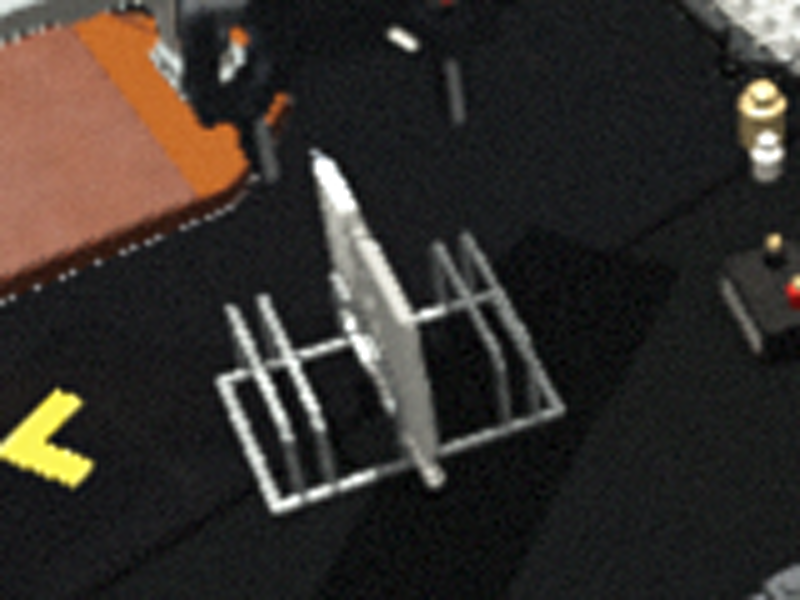

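The cell's top-edge midpoint is at crop (365,235), which agrees with the projected measurement. The fingers are open above it, so I descend and grip.

Call:
carry_out:
  plan:
    - [0,0,0,0.02,0,0,0]
    - [0,0,0,0.045,0,0,0]
    - [0,0,0,0.068,0,0,0]
    - [0,0,0,0.068,0,0,0]
    - [0,0,0,0.068,0,0,0]

```text
t: 1.82
tcp_pos: [0.5181, 0.2733, 0.133]
tool_rot: [-2.53, -1.862, 0.004]
force: [-0.2, -0.1, 0.1]
opening: 0.998
grip_force: 0.0
```

```bash
python3 -c "
from h import *
goto(.52,.2716,.133,-17.7)"
```

```text
t 1.82 pos [0.5181 0.2733 0.133 ] F [-0.2 -0.1  0.1] op 0.998
shift [-0.0011  0.0024 -0.    ] turn [-0.0016  0.0021  0.0068]
```

Call:
carry_out:
  plan:
    - [0,-0.001,0.0024,0,0,0,0.006]
    - [160,-0.001,0.0024,0,0,0,0.006]
    - [255,-0.001,0.0024,0,0,0,0.006]
    - [255,-0.001,0.0024,0,0,0,0.006]
    - [255,-0.001,0.0024,0,0,0,0.006]
  squeeze: 30

```text
t: 2.23
tcp_pos: [0.5212, 0.2718, 0.134]
tool_rot: [-2.537, -1.853, -0.002]
force: [0.3, 0.1, -0.2]
opening: 0.454
grip_force: 0.0
```

Call:
carry_out:
  plan:
    - [255,0,0,0,0,0,0]
    - [255,0,0,0,0,0,0]
    - [255,0,0,0,0,0,0]
    - [255,0,0,0,0,0,0]
    - [255,0,0,0,0,0,0]
  squeeze: 30

```text
t: 2.65
tcp_pos: [0.521, 0.2716, 0.1335]
tool_rot: [-2.537, -1.853, -0.0]
force: [-1.6, -0.5, 3.7]
opening: 0.093
grip_force: 35.3
```

Call:
carry_out:
  plan:
    - [255,0,0,0,0,0,0]
    - [255,0,0,-0.01,0,0,0]
    - [255,0,0,-0.03,0,0,0]
    - [255,0,0,-0.06,0,0,0]
    - [255,0,0,-0.09,0,0,0]
  squeeze: 30

```text
t: 3.07
tcp_pos: [0.5205, 0.271, 0.2242]
tool_rot: [2.537, 1.852, -0.003]
force: [0.1, 1.0, -0.7]
opening: 0.094
grip_force: 34.9
```

```bash
python3 -c "
from h import *
goto(.6276,-.1028,.30,-8.95)"
```

```text
t 3.07 pos [0.5205 0.271  0.2242] F [ 0.1  1.  -0.7] op 0.094
shift [-0.3236  0.2158 -0.0754] turn [-0.0009  0.0017 -0.1532]
```

Call:
carry_out:
  plan:
    - [255,-0.025,0.0165,-0.025,0,0,-0.02]
    - [255,-0.05,0.033,-0.05,0,0,-0.04]
    - [255,-0.08,0.053,-0.07,0,0,-0.06]
    - [255,-0.11,0.073,-0.08,0,0,-0.08]
    - [255,-0.14,0.093,-0.08,0,0,-0.1]

```text
t: 3.48
tcp_pos: [0.5682, 0.1083, 0.3069]
tool_rot: [2.439, 1.978, 0.007]
force: [1.0, 0.0, -0.7]
opening: 0.093
grip_force: 34.9
```

```bash
python3 -c "
from h import *
goto(.6276,-.1028,.30,-8.95)"
```

```text
t 3.48 pos [0.5682 0.1083 0.3069] F [ 1.   0.  -0.7] op 0.093
shift [-0.1943  0.1017  0.0068] turn [ 0.004  -0.0026 -0.0516]
```

Call:
carry_out:
  plan:
    - [255,-0.035,0.018,0,0,0,-0.02]
    - [255,-0.07,0.036,0,0,0,-0.04]
    - [255,-0.105,0.055,0,0,0,-0.052]
    - [255,-0.14,0.073,0.003,0,0,-0.052]
    - [255,-0.17,0.089,0.006,0,0,-0.052]

```text
t: 3.9
tcp_pos: [0.6189, -0.078, 0.2982]
tool_rot: [2.389, 2.038, 0.001]
force: [0.5, -0.4, -0.8]
opening: 0.098
grip_force: 34.9
```

Call:
carry_out:
  plan:
    - [255,-0.012,0.0065,0,0,0,0]
    - [255,-0.022,0.012,0,0,0,0]
    - [255,-0.022,0.012,0,0,0,0]
    - [255,-0.022,0.012,0,0,0,0]
    - [255,-0.022,0.012,0,0,0,0]

```text
t: 4.32
tcp_pos: [0.6273, -0.0965, 0.2974]
tool_rot: [-2.386, -2.043, -0.001]
force: [0.5, 0.0, 0.0]
opening: 0.093
grip_force: 34.9
```

```bash
python3 - <<'E'
from h import *
goto(.6276,-.1028,.27,-8.95)
E
```

```text
t 4.32 pos [ 0.6273 -0.0965  0.2974] F [0.5 0.  0. ] op 0.093
shift [-0.0062  0.0013  0.0274] turn [-0.0003 -0.0008  0.0014]
```

Call:
carry_out:
  plan:
    - [255,-0.003,0.0006,0.012,0,0,0.001]
    - [255,-0.006,0.0013,0.026,0,0,0.0014]
    - [255,-0.0062,0.0013,0.031,0,0,0.0014]
    - [255,-0.0062,0.0013,0.031,0,0,0.0014]
    - [255,-0.0062,0.0013,0.031,0,0,0.0014]

```text
t: 4.73
tcp_pos: [0.6274, -0.104, 0.2661]
tool_rot: [-2.389, -2.039, 0.0]
force: [-0.1, 0.0, -2.0]
opening: 0.095
grip_force: 34.9
```

```bash
python3 - <<'E'
from h import *
goto(.6276,-.1028,.265,-8.95)
snap('top','t2.png');snap('scene','s2.png')
a=cv2.resize(cv2.imread('pics/t2.png')[138:188,262:358],None,fx=8,fy=8,interpolation=cv2.INTER_CUBIC)[:300,:768]
b=cv2.resize(cv2.imread('pics/s2.png')[175:275,255:383],None,fx=6,fy=6,interpolation=cv2.INTER_CUBIC)
cv2.imwrite('pics/c2.png',cv2.vconcat([a[:,:768],b[100:400]]))
E
```

```text
t 4.73 pos [ 0.6274 -0.104   0.2661] F [-0.1  0.  -2. ] op 0.095
shift [0.0012 0.     0.0011] turn [-0.0007 -0.0002 -0.0014]
```

View pics/c2.png

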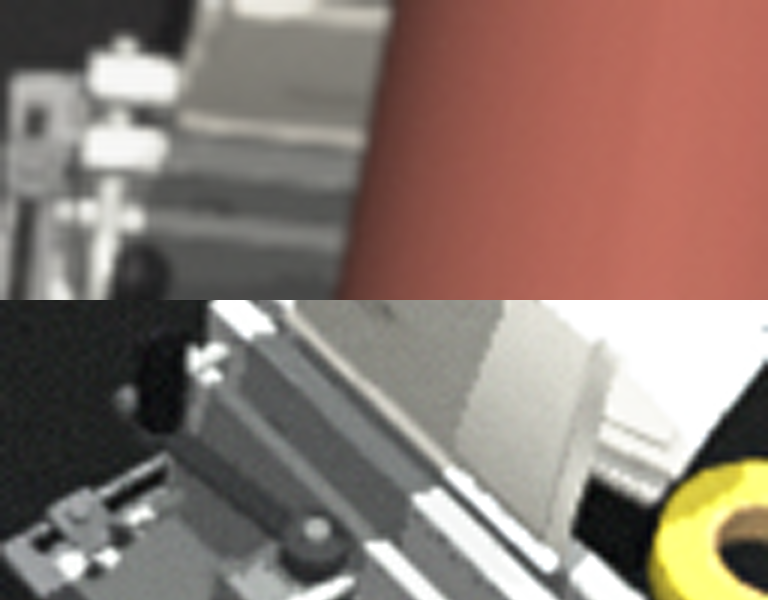

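```bash
python3 - <<'E'
from h import *
d=load('t2.png');n=np.array([np.cos(np.radians(-8.95)),np.sin(np.radians(-8.95)),0])
c=lambda u,v:(262+u/8-.44,138+v/8-.44)
S=np.array([.6276,-.1028,.133])
g=cv2.cvtColor(d['img'],cv2.COLOR_RGB2GRAY).astype(int)
for u in (288,294,300,304): print(u,g[148:164,u])
for v,z in((110,.1416),(118,.1416),(127,.1416)): print(v,(at(d,c(200,v),z)-S)@n)
for v,z in((126,.1416),(134,.1416),(142,.1416)): print(v,(at(d,c(360,v),z)-S)@n)
# predictions for cell lower corners & plate edge at those columns
t=np.array([-n[1],n[0],0])
for y in(.03,.06,.075):
  for x,z in((-.00445,.1416),(.00445,.1416),(-.0054,.133),(-.0069,.133),(.0054,.133)): print(y,x,z,proj(d,S*[1,1,0]+x*n+y*t+[0,0,z])[0].round(2))
E
```

```text
288 [124 122 121 124 147 176 153 121 126 127 126 110  92  86  81  74]
294 [124 123 121 121 124 151 153 121 116 125 127 128 110  88  85  85]
300 [121 115 112 118 122 139 167 151 114 121 126 126 123 106  87  85]
304 [124 119 112 116 121 130 160 164 128 116 125 127 127 106  85  84]
110 0.0008194574934513281
118 -0.0018711949288923728
127 -0.004894576194577075
126 0.001186543546108657
134 -0.0015041855597145255
142 -0.004191911247858744
0.03 -0.00445 0.1416 [299.63 154.66]
0.03 0.00445 0.1416 [299.91 151.39]
0.03 -0.0054 0.133 [299.23 155.93]
0.03 -0.0069 0.133 [299.18 156.48]
0.03 0.0054 0.133 [299.57 151.98]
0.06 -0.00445 0.1416 [288.12 153.44]
0.06 0.00445 0.1416 [288.43 150.16]
0.06 -0.0054 0.133 [287.81 154.71]
0.06 -0.0069 0.133 [287.76 155.26]
0.06 0.0054 0.133 [288.17 150.76]
0.075 -0.00445 0.1416 [282.37 152.82]
0.075 0.00445 0.1416 [282.68 149.55]
0.075 -0.0054 0.133 [282.09 154.1 ]
0.075 -0.0069 0.133 [282.04 154.65]
0.075 0.0054 0.133 [282.47 150.15]
```

The top crop shows the cell's bottom edge at (185,118)-(365,134), directly over the slot gap to within about 1 mm. I go down gently and watch the force.

Call:
carry_out:
  plan:
    - [255,0.001,0,0.003,0,0,0]
    - [255,0.001,0,0.006,0,0,0]
    - [255,0.001,0,0.008,0,0,0]
    - [255,0.001,0,0.01,0,0,0]
    - [255,0.001,0,0.011,0,0,0]

```text
t: 5.25
tcp_pos: [0.6281, -0.1038, 0.2555]
tool_rot: [2.39, 2.038, 0.001]
force: [0.9, 0.8, -0.4]
opening: 0.096
grip_force: 35.0
```

Call:
carry_out:
  plan:
    - [255,0,0,0.001,0,0,0]
    - [255,0,0,0.002,0,0,0]
    - [255,0,0,0.003,0,0,0]
    - [255,0,0,0.003,0,0,0]
    - [255,0,0,0.003,0,0,0]

```text
t: 5.67
tcp_pos: [0.6277, -0.1039, 0.2522]
tool_rot: [2.39, 2.038, -0.0]
force: [2.0, -1.1, -1.7]
opening: 0.096
grip_force: 34.9
```

Call:
carry_out:
  plan:
    - [255,0,0,0.002,0,0,0]
    - [255,0,0,0.004,0,0,0]
    - [255,0,0,0.006,0,0,0]
    - [255,0,0,0.007,0,0,0]
    - [255,0,0,0.007,0,0,0]

```text
t: 6.08
tcp_pos: [0.6276, -0.1038, 0.245]
tool_rot: [-2.39, -2.039, 0.0]
force: [1.7, -0.8, -0.9]
opening: 0.096
grip_force: 34.9
```

```bash
python3 - <<'E'
from h import *
goto(.6276,-.1028,.242,-8.95)
s=sensors.observe();print(s['ft_torque'])
snap('scene','s3.png')
cv2.imwrite('pics/c3.png',cv2.resize(cv2.imread('pics/s3.png')[175:275,255:383],None,fx=6,fy=6,interpolation=cv2.INTER_CUBIC))
E
```

```text
t 6.08 pos [ 0.6276 -0.1038  0.245 ] F [ 1.7 -0.8 -0.9] op 0.096
shift [ 0.001  -0.0002  0.003 ] turn [-0.0002  0.0002 -0.0021]
[-0.25842751 -0.71046826  0.14421254]
```

View pics/c3.png

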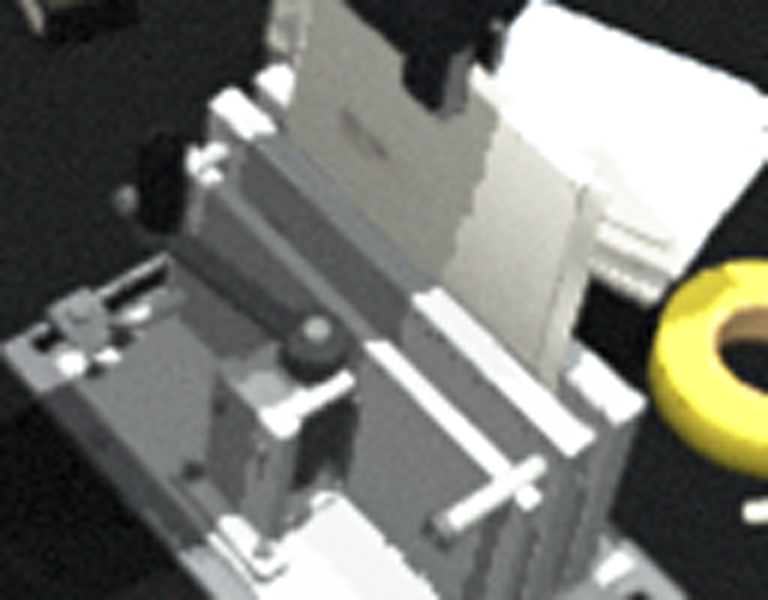

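The cell's lower edge sits behind the near plate's top edge (crop (440,285)-(560,380)), so it has entered the slot. I continue down.

Call:
carry_out:
  plan:
    - [255,0.001,0.0005,0.004,0,0,0]
    - [255,0.001,0.0005,0.008,0,0,0]
    - [255,0.001,0.0005,0.012,0,0,0]
    - [255,0.001,0.0005,0.016,0,0,0]
    - [255,0.001,0.0005,0.018,0,0,0]

```text
t: 6.55
tcp_pos: [0.6282, -0.103, 0.2267]
tool_rot: [-2.39, -2.038, 0.001]
force: [2.4, -1.0, -0.1]
opening: 0.094
grip_force: 35.2
```

Call:
carry_out:
  plan:
    - [255,0,0,0.004,0,0,0]
    - [255,0,0,0.008,0,0,0]
    - [255,0,0,0.011,0,0,0]
    - [255,0,0,0.014,0,0,0]
    - [255,0,0,0.015,0,0,0]

```text
t: 6.97
tcp_pos: [0.6284, -0.1029, 0.2121]
tool_rot: [2.39, 2.039, -0.0]
force: [0.4, -1.0, 4.0]
opening: 0.097
grip_force: 35.7
```

```bash
python3 - <<'E'
from h import *
goto(.6276,-.1028,.160,-8.95)
s=sensors.observe();print(s['ft_torque'])
E
```

```text
t 6.97 pos [ 0.6284 -0.1029  0.2121] F [ 0.4 -1.   4. ] op 0.097
shift [ 0.     -0.0008  0.0521] turn [ 0.0001  0.0001 -0.0022]
[-0.34867627 -0.20825918  0.13637714]
```

Call:
carry_out:
  plan:
    - [255,0,0,0.003,0,0,0]
    - [255,0,0,0.006,0,0,0]
    - [255,0,0,0.008,0,0,0]
    - [255,0,0,0.009,0,0,0]
    - [255,0,0,0.01,0,0,0]

```text
t: 7.38
tcp_pos: [0.6284, -0.1031, 0.2024]
tool_rot: [2.39, 2.038, 0.0]
force: [-0.0, -1.1, 5.3]
opening: 0.092
grip_force: 35.7
```

```bash
python3 - <<'E'
from h import *
goto(.6276,-.1028,.160,-8.95)
s=sensors.observe();print(s['ft_torque'])
E
```

```text
t 7.38 pos [ 0.6284 -0.1031  0.2024] F [-0.  -1.1  5.3] op 0.092
shift [ 0.0002 -0.0009  0.0424] turn [ 0.0003  0.0002 -0.0024]
[-0.37257585 -0.22389496  0.04013834]
```

Steady 5 N sliding friction; continuing.

Call:
carry_out:
  plan:
    - [255,0,0,0.003,0,0,0]
    - [255,0,0,0.006,0,0,0]
    - [255,0,0,0.01,0,0,0]
    - [255,0,0,0.013,0,0,0]
    - [255,0,0,0.015,0,0,0]

```text
t: 7.8
tcp_pos: [0.6284, -0.1031, 0.1871]
tool_rot: [2.39, 2.038, -0.0]
force: [1.2, -1.6, 5.5]
opening: 0.094
grip_force: 35.8
```

Call:
carry_out:
  plan:
    - [255,0,0,0.003,0,0,0]
    - [255,0,0,0.006,0,0,0]
    - [255,0,0,0.01,0,0,0]
    - [255,0,0,0.013,0,0,0]
    - [255,0,0,0.015,0,0,0]

```text
t: 8.22
tcp_pos: [0.6284, -0.1031, 0.1722]
tool_rot: [2.39, 2.038, -0.0]
force: [1.2, -1.4, 5.6]
opening: 0.096
grip_force: 35.8
```

Call:
carry_out:
  plan:
    - [255,0,0,0.003,0,0,0]
    - [255,0,0,0.006,0,0,0]
    - [255,0,0,0.009,0,0,0]
    - [255,0,0,0.01,0,0,0]
    - [255,0,0,0.01,0,0,0]

```text
t: 8.63
tcp_pos: [0.6284, -0.1031, 0.162]
tool_rot: [2.39, 2.038, -0.0]
force: [4.3, -2.3, 1.0]
opening: 0.093
grip_force: 35.1
```

```bash
python3 - <<'E'
from h import *
goto(.6276,-.1028,.160,-8.95)
s=sensors.observe();print(s['ft_torque'])
E
```

```text
t 8.63 pos [ 0.6284 -0.1031  0.162 ] F [ 4.3 -2.3  1. ] op 0.093
shift [ 0.0002 -0.0008  0.002 ] turn [ 0.0001  0.0004 -0.0024]
[-0.56368286 -0.79388038  0.12865914]
```

Call:
carry_out:
  plan:
    - [190,0,0,0,0,0,0]
    - [170,0,0,0,0,0,0]
    - [170,0,0,0,0,0,0]
    - [170,0,0,-0.01,0,0,0]
    - [170,0,0,-0.025,0,0,0]

```text
t: 9.05
tcp_pos: [0.6273, -0.1024, 0.1865]
tool_rot: [-2.388, -2.037, 0.004]
force: [0.4, 0.3, -0.0]
opening: 0.333
grip_force: 0.0
```

Call:
carry_out:
  plan:
    - [170,0,0,-0.01,0,0,0]
    - [255,0,0,-0.015,0,0,0]
    - [255,0,0,-0.015,0,0,0]
    - [255,0,0,-0.015,0,0,0]
    - [255,0,0,-0.015,0,0,0]

```text
t: 9.47
tcp_pos: [0.628, -0.1027, 0.2018]
tool_rot: [-2.39, -2.038, 0.001]
force: [0.3, 0.4, -0.4]
opening: 0.0
grip_force: 0.0
```

```bash
python3 - <<'E'
from h import *
goto(.6276,-.1028,.182,-8.95)
s=sensors.observe();print(s['ft_torque'])
snap('scene','s4.png')
cv2.imwrite('pics/c4.png',cv2.resize(cv2.imread('pics/s4.png')[165:275,255:383],None,fx=5,fy=5,interpolation=cv2.INTER_CUBIC))
E
```

```text
t 9.47 pos [ 0.628  -0.1027  0.2018] F [ 0.3  0.4 -0.4] op 0.0
shift [-0.0002 -0.0004  0.0198] turn [-0.0008 -0.0001 -0.0021]
[ 0.04462612 -0.01325753  0.02677077]
```

View pics/c4.png

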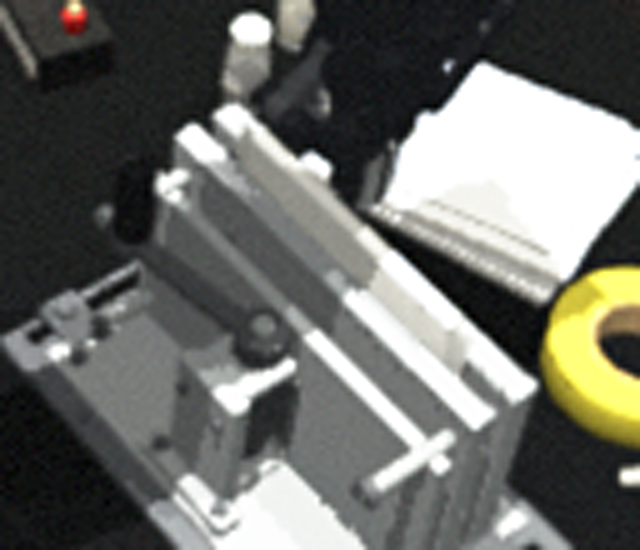

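The cell stands in the slot about 15 mm proud of the plates (crop (240,110)-(460,350)). I press it down with closed fingers.

Call:
carry_out:
  plan:
    - [255,0,0,0.006,0,0,0]
    - [255,0,0,0.011,0,0,0]
    - [255,0,0,0.015,0,0,0]
    - [255,0,0,0.018,0,0,0]
    - [255,0,0,0.021,0,0,0]

```text
t: 9.93
tcp_pos: [0.6282, -0.103, 0.1807]
tool_rot: [-2.39, -2.039, 0.001]
force: [-0.8, -0.7, 2.5]
opening: -0.0
grip_force: 1.8
```

Call:
carry_out:
  plan:
    - [255,0,0,0.002,0,0,0]
    - [255,0,0,0.004,0,0,0]
    - [255,0,0,0.006,0,0,0]
    - [255,0,0,0.008,0,0,0]
    - [255,0,0,0.01,0,0,0]

```text
t: 10.35
tcp_pos: [0.6285, -0.103, 0.1714]
tool_rot: [2.39, 2.038, 0.001]
force: [-0.4, -2.1, 3.0]
opening: 0.001
grip_force: 1.9
```

Call:
carry_out:
  plan:
    - [255,0,0,0.002,0,0,0]
    - [255,0,0,0.004,0,0,0]
    - [255,0,0,0.0055,0,0,0]
    - [255,0,0,0.0055,0,0,0]
    - [255,0,0,0.0055,0,0,0]

```text
t: 10.77
tcp_pos: [0.6281, -0.1027, 0.1654]
tool_rot: [-2.39, -2.038, 0.001]
force: [0.0, -0.7, 0.5]
opening: -0.001
grip_force: 0.2
```

Call:
carry_out:
  plan:
    - [255,0,0,0.0005,0,0,0]
    - [255,0,0,0.001,0,0,0]
    - [255,0,0,0.0015,0,0,0]
    - [255,0,0,0.0015,0,0,0]
    - [255,0,0,0.0015,0,0,0]

```text
t: 11.18
tcp_pos: [0.6285, -0.1027, 0.1648]
tool_rot: [2.39, 2.039, 0.001]
force: [-0.4, -0.2, 5.3]
opening: -0.0
grip_force: 2.8
```

Call:
carry_out:
  plan:
    - [255,0,0,0.0005,0,0,0]
    - [255,0,0,0.001,0,0,0]
    - [255,0,0,0.0015,0,0,0]
    - [255,0,0,0.0015,0,0,0]
    - [255,0,0,0.0015,0,0,0]

```text
t: 11.6
tcp_pos: [0.6292, -0.1027, 0.1646]
tool_rot: [2.389, 2.038, 0.004]
force: [-2.4, 1.1, 13.7]
opening: 0.001
grip_force: 6.9
```

The cell is home: stiff at TCP z 0.1646 with 13.7 N. Next I retreat and go to the knob.

Call:
carry_out:
  plan:
    - [255,0,0,-0.02,0,0,0]
    - [255,0,0,-0.045,0,0,0]
    - [230,0,0,-0.07,0,0,0]
    - [150,0,0,-0.07,0,0,0]
    - [130,0,0,-0.07,0,0,0]

```text
t: 12.02
tcp_pos: [0.6289, -0.1028, 0.2339]
tool_rot: [2.389, 2.038, 0.003]
force: [0.3, 0.9, 0.2]
opening: 0.374
grip_force: 0.0
```

```bash
python3 - <<'E'
from h import *
goto(.5826,-.0163,.232,-0.3)
d=snap('scene','s5.png');t=snap('top','t5.png')
cv2.imwrite('pics/c5.png',cv2.resize(cv2.imread('pics/s5.png')[165:275,255:383],None,fx=5,fy=5,interpolation=cv2.INTER_CUBIC))
print(sensors.observe()['joints'].round(2),proj(d,[[.5826,-.0163,.158]]))
E
```

```text
t 12.02 pos [ 0.6289 -0.1028  0.2339] F [0.3 0.9 0.2] op 0.374
shift [ 0.0781 -0.0594  0.0018] turn [ 0.0021 -0.0005 -0.153 ]
[-0.44  0.37  0.69  1.56 -0.24  1.3   0.13] [[282.70045603 197.93123665]]
```

View pics/c5.png

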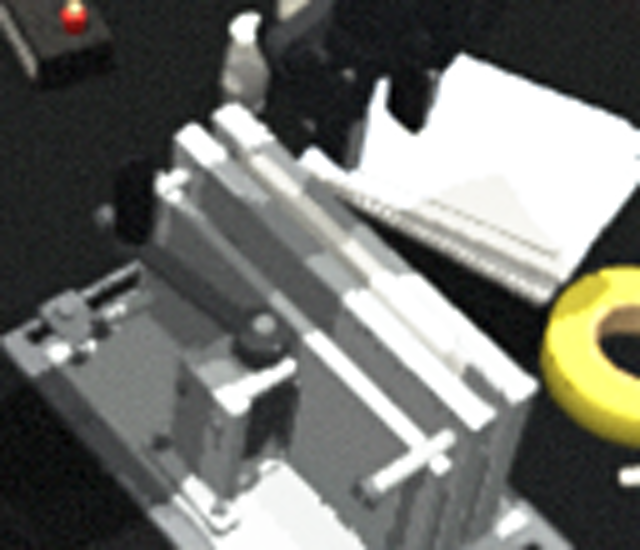

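The cell is home, a few mm proud and level along its length. The knob top is at crop (138,167), matching the projection. I move over it.

Call:
carry_out:
  plan:
    - [130,0.025,-0.019,0,0,0,-0.05]
    - [130,0.05,-0.038,0,0,0,-0.1]
    - [130,0.07,-0.053,0,0,0,-0.15]
    - [130,0.078,-0.059,0,0,0,-0.153]
    - [130,0.078,-0.059,0.01,0,0,-0.153]

```text
t: 12.53
tcp_pos: [0.5821, -0.0135, 0.2231]
tool_rot: [-2.223, -2.219, -0.003]
force: [0.0, -0.1, 0.4]
opening: 0.488
grip_force: 0.0
```

```bash
python3 - <<'E'
from h import *
goto(.5826,-.0163,.167,-0.3)
E
```

```text
t 12.53 pos [ 0.5821 -0.0135  0.2231] F [ 0.  -0.1  0.4] op 0.488
shift [-0.0029  0.0005  0.0561] turn [ 0.0006 -0.0018  0.0036]
```

Call:
carry_out:
  plan:
    - [130,-0.0015,0,0.015,0,0,0]
    - [130,-0.0015,0,0.03,0,0,0]
    - [130,-0.0015,0,0.045,0,0,0]
    - [150,-0.0015,0,0.056,0,0,0]
    - [176,-0.0015,0,0.056,0,0,0]

```text
t: 12.95
tcp_pos: [0.5809, -0.0191, 0.1636]
tool_rot: [-2.228, -2.212, 0.007]
force: [0.1, 0.4, 0.1]
opening: 0.313
grip_force: 0.3
```

Call:
carry_out:
  plan:
    - [176,0,0,0,0,0,0]
    - [176,0,0,0,0,0,0]
    - [176,0,0,0,0,0,0]
    - [176,0,0,0,0,0,0]
    - [176,0,0,0,0,0,0]

```text
t: 13.37
tcp_pos: [0.5827, -0.0181, 0.1675]
tool_rot: [2.227, 2.215, 0.001]
force: [-0.6, -0.2, 0.5]
opening: 0.308
grip_force: 0.0
```

```bash
python3 - <<'E'
from h import *
P=np.array([.5822,-.0956])
def arc(p): # p=lever angle deg
    b=np.radians(81.05+p); goto(*(P+.08*np.array([np.cos(b),np.sin(b)])),.167,p-8.95)
for p in (15,22,29,36,41): arc(p)
E
```

```text
t 13.37 pos [ 0.5827 -0.0181  0.1675] F [-0.6 -0.2  0.5] op 0.308
shift [ 0.002  -0.009   0.0004] turn [ 0.001  -0.0002 -0.1111]
t 13.37 pos [ 0.5827 -0.0181  0.1675] F [-0.6 -0.2  0.5] op 0.308
shift [ 0.0003 -0.0186  0.0004] turn [ 1.000e-03 -1.000e-04 -2.332e-01]
t 13.37 pos [ 0.5827 -0.0181  0.1675] F [-0.6 -0.2  0.5] op 0.308
shift [-0.0025 -0.0279  0.0004] turn [ 1.000e-03 -1.000e-04 -3.554e-01]
t 13.37 pos [ 0.5827 -0.0181  0.1675] F [-0.6 -0.2  0.5] op 0.308
shift [-0.0065 -0.0369  0.0004] turn [ 0.001   0.     -0.4776]
t 13.37 pos [ 0.5827 -0.0181  0.1675] F [-0.6 -0.2  0.5] op 0.308
shift [-0.01   -0.0429  0.0004] turn [ 1.000e-03  1.000e-04 -5.648e-01]
```

Call:
carry_out:
  plan:
    - [176,0.002,-0.009,0,0,0,-0.11]
    - [176,0,-0.0186,0,0,0,-0.23]
    - [176,-0.0025,-0.028,0,0,0,-0.35]
    - [176,-0.0065,-0.037,0,0,0,-0.47]
    - [176,-0.01,-0.043,0,0,0,-0.56]

```text
t: 13.78
tcp_pos: [0.5391, -0.0279, 0.1673]
tool_rot: [1.519, 2.749, 0.001]
force: [0.6, -0.1, -0.2]
opening: 0.307
grip_force: 0.6
```

```bash
python3 - <<'E'
from h import *
P=np.array([.5822,-.0956])
def arc(p):
    b=np.radians(81.05+p); goto(*(P+.08*np.array([np.cos(b),np.sin(b)])),.167,p-8.95)
for p in (47,54,61,67,72): arc(p)
E
```

```text
t 13.78 pos [ 0.5391 -0.0279  0.1673] F [ 0.6 -0.1 -0.2] op 0.307
shift [-0.0007 -0.0078  0.0003] turn [ 0.0012  0.0004 -0.103 ]
t 13.78 pos [ 0.5391 -0.0279  0.1673] F [ 0.6 -0.1 -0.2] op 0.307
shift [-0.0023 -0.0174  0.0003] turn [ 0.0011  0.0005 -0.2251]
t 13.78 pos [ 0.5391 -0.0279  0.1673] F [ 0.6 -0.1 -0.2] op 0.307
shift [-0.005  -0.0268  0.0003] turn [ 0.0011  0.0006 -0.3473]
t 13.78 pos [ 0.5391 -0.0279  0.1673] F [ 0.6 -0.1 -0.2] op 0.307
shift [-0.0083 -0.0345  0.0003] turn [ 0.0011  0.0006 -0.452 ]
t 13.78 pos [ 0.5391 -0.0279  0.1673] F [ 0.6 -0.1 -0.2] op 0.307
shift [-0.0116 -0.0406  0.0003] turn [ 0.0011  0.0007 -0.5393]
```

Call:
carry_out:
  plan:
    - [176,-0.0007,-0.008,0,0,0,-0.1]
    - [176,-0.0023,-0.0174,0,0,0,-0.22]
    - [176,-0.005,-0.027,0,0,0,-0.34]
    - [176,-0.0083,-0.0345,0,0,0,-0.45]
    - [176,-0.0116,-0.0406,0,0,0,-0.54]

```text
t: 14.2
tcp_pos: [0.511, -0.0594, 0.1675]
tool_rot: [0.732, 3.054, 0.001]
force: [1.6, 0.3, -0.2]
opening: 0.312
grip_force: 0.6
```

```bash
python3 - <<'E'
from h import *
P=np.array([.5822,-.0956])
def arc(p):
    b=np.radians(81.05+p); goto(*(P+.08*np.array([np.cos(b),np.sin(b)])),.167,p-8.95)
for p in (78,84,90,93): arc(p)
E
```

```text
t 14.2 pos [ 0.511  -0.0594  0.1675] F [ 1.6  0.3 -0.2] op 0.312
shift [-0.0003 -0.0084  0.0004] turn [ 0.001   0.0013 -0.1048]
t 14.2 pos [ 0.511  -0.0594  0.1675] F [ 1.6  0.3 -0.2] op 0.312
shift [-0.0016 -0.0167  0.0004] turn [ 0.001   0.0013 -0.2095]
t 14.2 pos [ 0.511  -0.0594  0.1675] F [ 1.6  0.3 -0.2] op 0.312
shift [-0.0038 -0.0248  0.0004] turn [ 0.0009  0.0014 -0.3143]
t 14.2 pos [ 0.511  -0.0594  0.1675] F [ 1.6  0.3 -0.2] op 0.312
shift [-0.0052 -0.0287  0.0004] turn [ 0.0009  0.0014 -0.3666]
```

Call:
carry_out:
  plan:
    - [176,-0.0003,-0.008,0,0,0,-0.1]
    - [176,-0.0016,-0.0167,0,0,0,-0.21]
    - [176,-0.0038,-0.0248,0,0,0,-0.31]
    - [176,-0.0045,-0.027,0,0,0,-0.33]
    - [176,-0.0045,-0.027,0,0,0,-0.33]

```text
t: 14.62
tcp_pos: [0.5029, -0.0849, 0.1673]
tool_rot: [0.231, 3.132, 0.002]
force: [0.1, 1.0, 1.0]
opening: 0.304
grip_force: 0.4
```

Call:
carry_out:
  plan:
    - [176,0,-0.001,0,0,0,0]
    - [176,0,-0.002,0,0,0,0]
    - [176,0,-0.002,0,0,0,0]
    - [176,0,-0.002,0,0,0,0]
    - [176,0,-0.002,0,0,0,0]

```text
t: 15.03
tcp_pos: [0.5028, -0.0853, 0.1672]
tool_rot: [0.23, 3.132, 0.003]
force: [-0.4, 6.9, 3.0]
opening: 0.316
grip_force: 3.3
```

The lever is at its stop (7 N with no further motion). I open the fingers and retreat upward.

Call:
carry_out:
  plan:
    - [150,0,0.003,0,0,0,0]
    - [130,0,0.003,0,0,0,0]
    - [130,0,0.003,-0.01,0,0,0]
    - [130,0,0.003,-0.04,0,0,0]
    - [130,0,0.003,-0.07,0,0,0]

```text
t: 15.45
tcp_pos: [0.5016, -0.0846, 0.2374]
tool_rot: [-0.232, -3.13, 0.002]
force: [1.7, -0.0, -0.7]
opening: 0.486
grip_force: 0.0
```

Call:
carry_out:
  plan:
    - [130,0,0,-0.03,0,0,0]
    - [130,0,0,-0.06,0,0,0]
    - [130,0,0,-0.08,0,0,0]
    - [130,0,0,-0.08,0,0,0]
    - [130,0,0,-0.08,0,0,0]

```text
t: 15.87
tcp_pos: [0.503, -0.0846, 0.3183]
tool_rot: [0.231, 3.131, 0.0]
force: [0.4, -0.0, -1.0]
opening: 0.488
grip_force: 0.0
```

```bash
python3 - <<'E'
from h import *
snap('scene','s6.png')
cv2.imwrite('pics/c6.png',cv2.resize(cv2.imread('pics/s6.png')[165:275,230:383],None,fx=5,fy=5,interpolation=cv2.INTER_CUBIC))
E
```

```text
(no output)
```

View pics/c6.png

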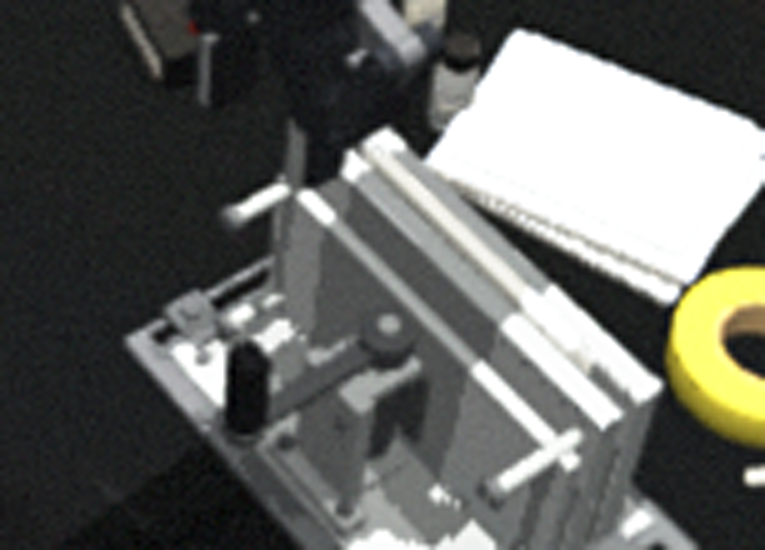

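The knob now stands out in front (top at crop (245,350)), and the cell is clamped and level. I check the lever angle and hand in if it passes.

```bash
python3 - <<'E'
from h import *
d=load('s6.png');k=at(d,(230+245/5-.4,165+352/5-.4),.158)[:2];v=k-[.5822,-.0956]
a=np.arctan2(v[1],v[0])-np.radians(81.05);print(k,np.linalg.norm(v),a)
if a>1.44: print(env.close_job())
E
```

```text
[ 0.50257674 -0.08028031] 0.08108363847010873 1.5369238981253819
the job is handed in; nothing more can be done
None
```

The job is handed in: the cell is pressed home in the slot and the cam lever is at its closed stop (about 1.54 rad by camera). The clamp force isn't measurable from here, and no verdict came back.

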